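# Work the casting-mould wedge loose

### The arm

A 6-joint arm with a two-finger parallel gripper is mounted at the origin on a cart in front of the work surface, level with it; the furniture and walls round the work are solid. World frame = base frame: x ahead of the robot, y to its left, z up, the work surface at z = 0. Lengths are in mm, angles in rad, forces in N, time in s.
With the tool pointing down it reaches from about 400 to 825 mm from the base axis. Payload 7 kg.
Tool frame: the origin (TCP) lies at the very end of the fingers, on their centre line; the grasp point (between the pads) lies 19 mm behind it; z points along the fingers, y is the direction in which the jaws open and shut (so a half turn about z gives the same grasp; the last joint's range is limited). The gripper opens to 88 mm and grips with 3 to 60 N. Pads are 19 mm wide; open, the fingers measure 130 mm over their backs; the gripper's body (78 mm by 193 mm) begins 47 mm behind the grasp point.
Start: joints at [1.485, 0.359, 0.012, 0, -1.224, -0.288], TCP at [246.487, 628.362, 226.561] pointing down, gripper open.
Joint ranges: [-3.07, 3.07], [-1.43, 2.12], [-1.02, 1.25], [-3.03, 1.67], [-3.05, -0], [-3.03, 3.03]. Speed limits (rad/s): [2.39, 2.39, 3.01, 3.14, 3.14, 3.14].

### API

Orientations are given as [roll, pitch, yaw] about the fixed x, y, z axes, in that order (R = Rz(yaw) Ry(pitch) Rx(roll)).
In Python, from rig import ctrl gives the robot as it stands.
- The arm moves only by the tool send_rows, never from a script. Its argument "series" is a list of rows, each a list of 5 numbers: the shift along the tool's x, y, z in m, then the turn about the tool's z in degrees, then the opening, from 0 (shut) to 1 (fully open). In form: [[x, y, z, turn, hand], ...]. A call has 1 to 20 rows; each row shifts and turns the commanded pose from where the row before left it, along the tool's axes as they then stand; what a row does not reach is not made up. A row lasts 1/12 s, in which the tool goes at most 41.7 mm and 7.16 degrees, less where a joint would pass 70% of its speed; a pose out of reach is approached as far as the arm can. A call with a gripper value outside its range is refused whole. The fingers move at their own pace and stop on an object; "grip_force" is the grip in N (left out, the last holds). Time passes only in rows, so rows that do not move let the fingers close. It gives the time, the measured TCP pose, the force and the opening at its end, in the units of the state.
- ctrl.sense(): the state, without advancing time (a new reading comes with each control period).
- ctrl.capture(name): name is "scene" or "top" or "wrist"; returns the picture (480x640x3 uint8, blue, green, red); there is no depth.
- ctrl.get_calibration(name): a dict with "mtx" (3x3 intrinsics, pixels), "R" (3x3) and "t" (3): a world point X has camera coordinates R X + t; the wrist camera has in their place "tool_from_camera" (4x4, takes a point from camera to tool coordinates, whose origin is the TCP and whose axes are the flange's). Camera axes: x right, y down, z forward; pixel columns grow to the right and rows downward; lengths in mm; the calibration is good to about 2 mm. A picture is of the moment at which its call begins: read the wrist's pose just before it. get_calibration takes no time and is no camera call.
- ctrl.job_done(): hands the job in, once; it reports no verdict.
The state is a dict: "t": time; "q": joint angles; "dq": joint speeds; "tau": joint torques, N m; "tcp_pos": TCP position; "tool_rot": TCP orientation; "ft_force": force on the tool from outside, world axes, zero at the start; "ft_torque": the same for the moment, N m; "gripper_width": finger opening in mm.
Only numpy, scipy, OpenCV 4.12 (cv2) and the standard library are available. Lean on these libraries where they do the work, as an engineer would, in place of code of your own. Each camera call takes 0.05 s, during which the arm holds its last target. There are 200 camera calls.

### The job

The wooden wedge that holds the mould with the finished concrete sample in it is stuck tight. Take it by its thick end and, while it is still in its gap, swing that end sideways about ten degrees from straight, first towards the narrow stop block and then towards the mould; then slide it out thick end first along the bench, without lifting it out of the gap, and leave it lying flat on its underside on the bench in front of the gap, with its thin end a good two centimetres clear. Leave the wedge of the empty mould in place.

Things in the scene. Friction and masses are not known exactly. Their poses are not given: they have to be found in the camera images.
- gap (a point): Middle of the tapered gap holding the wedge to be freed, 20 mm above the bench, between the mould with the sample (+y side) and the stop block (-y side), both screwed down, 46 mm high. x runs inwards from the mouth, which faces the robot; z up. Its two wooden cheeks are 50 mm long (x -25 to +25 mm), 42 mm high, 24.5 mm apart at the mouth and 19.5 mm at the far end.
- mould (a point): Top centre (46 mm up) of the square plywood mould, 90 x 84 mm, open on top, that HAS a round concrete sample 50 mm across in it; axes as gap. Its cheek is rigid. To swing the wedge, turn the hand with it: at 10 degrees the grip point has moved about 9 mm towards the mould, or 17 mm towards the block. An identical set with an EMPTY mould stands about 0.35 m to its left or right.
- stop_block (a point): Top centre (46 mm up) of the narrow wooden stop block, 90 x 32 mm, on the other side of that gap; axes as gap. The cheek on its side of the gap is a wooden pad on rubber buffers that presses the wedge with about 12 N and gives way up to 14 mm towards the block (0.5 N more per mm), so that the wedge can be swung in the gap against this force.
- wedge_grip (a point): Where to grasp the wedge to be freed: plain wood, lying on the bench, 140 mm long, 40 high, 32 wide at the thick end, tapering on both sides to 18 at the thin end, 0.08 to 0.17 kg. Point on its centre line, 20 mm up, 25 mm from the thick end, where it is 29.5 mm wide; at the start about 75 mm before the middle of the gap. x points to the thin end, z up.
- wedge_tip (a point): Middle of the thin end face of the same wedge, half-way up (20 mm), 115 mm from wedge_grip along x; at the start about 40 mm beyond the middle of the gap, so that the wedge is out of the gap after sliding 65 mm.
- other_wedge_grip (a point): The same point on the identical wedge that holds the EMPTY mould; that wedge must stay where it is.
There are look-alikes about, which are no part of the job. Leave any blue look-alike of the part that bears wedge_grip alone.

How it is judged:
By the outcome, as a careful person would: the job done as asked, in the order asked, and still so for the second after the job is handed in, with the robot touching nothing.
It also fails if it takes over 42 s, if anything falls off the work surface, if the arm or the gripper's body presses on something with over 40 N, if the wrist force passes 120 N, or if a joint passes its speed limit or range.

## Working session

There is one attempt and no reset: what is moved stays moved. The work goes in short steps, Python scripts to look and compute and a tool call to move; the robot and the scene stay as the last step left them, time stands still between calls to the robot, and variables do not carry over. Pictures are saved under pics/ and viewed, and the job is handed in when it is done.

Besides the shell and the picture viewer there is one more tool, called after "Request:" as name(argument=value, ...), one argument or row to a line, values as JSON. send_rows: Moves the arm, as the interface text tells. Its arguments: {"type":"object","properties":{"series":{"type":"array","items":{"type":"array","items":{"type":"number"}}},"grip_force":{"type":"number"}},"required":["series"]}

```bash
ls; mkdir -p pics; python3 - <<'E'
from rig import ctrl
import cv2
s=ctrl.sense();print(s)
for n in("scene","top"):
    cv2.imwrite(f"pics/{n}0.png",ctrl.capture(n)); c=ctrl.get_calibration(n);print(n,c)
print(ctrl.get_calibration("wrist"))
E
```

```text
pics
{'t': 0.0, 'q': array([ 1.48511997e+00,  3.59390924e-01,  1.10493331e-02, -3.88265974e-04,
       -1.22409366e+00, -2.88106687e-01]), 'dq': array([ 0.00051995,  0.00018172,  0.00157818,  0.00087559, -0.00023194,
        0.000215  ]), 'tau': array([-2.74924656e-03, -5.82707191e+01,  2.93053919e+01,  6.99676126e+00,
        7.12816996e-03, -1.78567143e-04]), 'tcp_pos': array([246.29776291, 627.92356238, 225.60906177]), 'tool_rot': array([ 3.13991757e+00, -1.15780138e-04, -3.73915178e-01]), 'ft_force': array([ 0.25471218, -0.55919891,  0.61099568]), 'ft_torque': array([ 0.00781145,  0.06373506, -0.03265871]), 'gripper_width': 87.53520037832266}
scene {'mtx': array([[435.23256022,   0.        , 324.25503843],
       [  0.        , 435.23256022, 245.09069721],
       [  0.        ,   0.        ,   1.        ]]), 'R': array([[ 0.61302173, -0.7900365 ,  0.00683246],
       [-0.42673486, -0.33837431, -0.83868957],
       [ 0.6649073 ,  0.51121928, -0.54456692]]), 't': array([-468.79930501,  315.41056727,  596.73518281])}
top {'mtx': array([[493.13173475,   0.        , 317.84441623],
       [  0.        , 493.13173475, 234.52055747],
       [  0.        ,   0.        ,   1.        ]]), 'R': array([[-0.00180587, -0.99968403, -0.02507128],
       [-0.99919226,  0.00281031, -0.04008645],
       [ 0.04014425,  0.02497864, -0.99888163]]), 't': array([-54.42921542, 646.98313853, 993.59931389])}
{'mtx': array([[348.29109871,   0.        , 321.67679036],
       [  0.        , 348.29109871, 240.84080928],
       [  0.        ,   0.        ,   1.        ]]), 'tool_from_camera': array([[ 3.77972275e-04, -9.58459637e-01, -2.85227948e-01,
         7.62034103e+01],
       [ 9.99999875e-01,  2.68944026e-04,  4.21418149e-04,
         3.70525777e-01],
       [-3.27201934e-04, -2.85228071e-01,  9.58459618e-01,
        -1.58557998e+02],
       [ 0.00000000e+00,  0.00000000e+00,  0.00000000e+00,
         1.00000000e+00]])}
```

View pics/scene0.png

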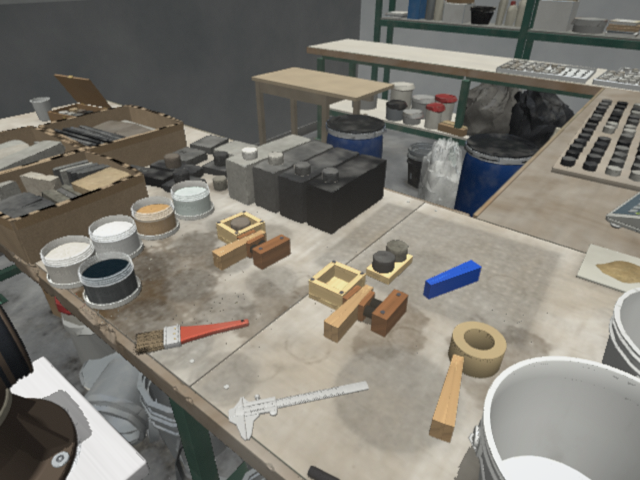

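View pics/top0.png

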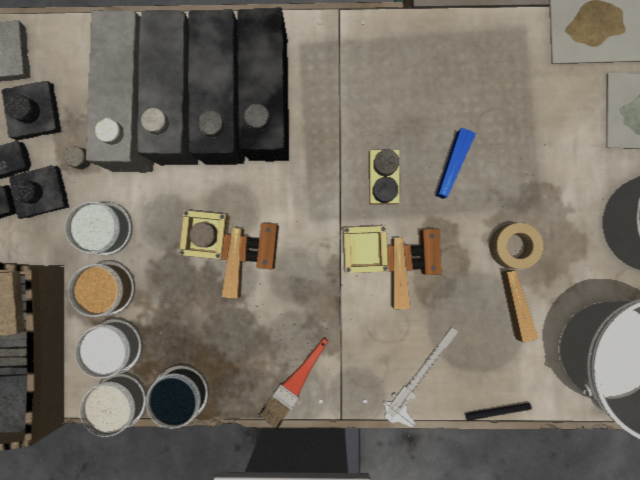

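The top view shows four wedge candidates:
- (232,265): in the left set, whose mould (203,235) holds the round sample.
- (400,270): at the empty mould.
- (520,305): a loose wedge.
- (457,163): the blue look-alike.

I choose (232,265). Next I'll check it in a close crop and measure it.

```bash
cat > h.py <<'E'
import numpy as np, cv2
from rig import ctrl
from scipy.spatial.transform import Rotation as Ro
def cam(name,s=None):
    c=ctrl.get_calibration(name)
    if name!="wrist": return c["mtx"],c["R"],c["t"]
    T=np.eye(4);T[:3,:3]=Ro.from_euler("xyz",s["tool_rot"]).as_matrix();T[:3,3]=s["tcp_pos"]
    M=np.linalg.inv(T@c["tool_from_camera"]);return c["mtx"],M[:3,:3],M[:3,3]
def plane(px,z,K,R,t):
    px=np.atleast_2d(px).astype(float)
    d=(np.c_[px,np.ones(len(px))]@np.linalg.inv(K).T)@R
    o=-R.T@t
    return o+d*((z-o[2])/d[:,2])[:,None]
def proj(X,K,R,t):
    c=np.atleast_2d(X)@R.T+t; p=c@K.T; return p[:,:2]/p[:,2:]
E
python3 - <<'E'
from h import *
im=cv2.imread("pics/top0.png")
cr=im[195:315,165:295];cv2.imwrite("pics/crop0.png",cv2.resize(cr,None,fx=5,fy=5,interpolation=cv2.INTER_CUBIC)[:600])
C=cam("top")
hsv=cv2.cvtColor(im,cv2.COLOR_BGR2HSV)
print([(p,hsv[p[1],p[0]]) for p in((232,265),(230,290),(268,245),(236,235),(230,250),(203,214),(227,245))])
print(plane([(203,235)],46,*C),plane([(268,245)],46,*C),plane([(230,297),(236,230)],40,*C))
E
```

```text
[((232, 265), array([ 17, 117, 175], dtype=uint8)), ((230, 290), array([ 17, 119, 180], dtype=uint8)), ((268, 245), array([ 13, 160, 124], dtype=uint8)), ((236, 235), array([ 26,  87, 188], dtype=uint8)), ((230, 250), array([ 16, 119, 170], dtype=uint8)), ((203, 214), array([ 26,  87, 190], dtype=uint8)), ((227, 245), array([ 13, 156, 137], dtype=uint8))]
[[645.19027345 171.02968946  46.        ]] [[625.06759669  41.72954354  46.        ]] [[522.27732845 117.79916649  40.        ]
 [655.21582189 106.50039614  40.        ]]
```

View pics/crop0.png

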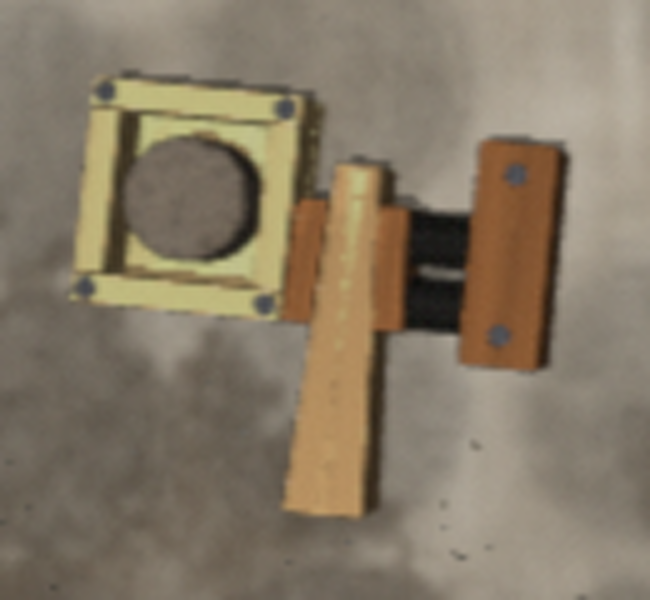

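The crop confirms a plain wooden wedge held between the mould with the round sample and the block on rubber buffers. Its top face corners are at roughly (222,297), (238,298), (232,227) and (241,228). Next I'll get its position and yaw from those.

```bash
python3 - <<'E'
from h import *
C=cam("top")
P=plane([(221.8,297),(237.2,298),(232.2,227.4),(241,228.4)],40,*C)
print(P); th=(P[0]+P[1])/2; ti=(P[2]+P[3])/2; d=ti-th; L=np.linalg.norm(d)
print(L,np.degrees(np.arctan2(d[1],d[0])),np.linalg.norm(P[0]-P[1]),np.linalg.norm(P[2]-P[3]))
print("grip",th+d/L*25)
print("block",(lambda q:(q, np.degrees(np.arctan2(*(q[1]-q[0])[[1,0]]))))(plane([(257.2,267.5),(261.5,223.5)],46,*C)))
# mould edges left/right top, right edge
Q=plane([(179.8,254.5),(184.2,210),(219.5,258.5),(225.5,214.5)],46,*C);print(Q)
for a,b in((0,1),(2,3)): print(np.degrees(np.arctan2(*(Q[b]-Q[a])[[1,0]])))
s=ctrl.sense();print(s["tool_rot"],s["tcp_pos"], s["q"])
E
```

```text
[[522.2715613  134.13894445  40.        ]
 [520.30938373 103.45384774  40.        ]
 [660.4279853  114.134681    40.        ]
 [658.37691295  96.50948647  40.        ]]
138.76770220972534 -5.572186781573143 30.747769036130983 17.744136493055553
grip [546.17233883 116.36890178  40.        ]
block (array([[580.74433181,  62.9895242 ,  46.        ],
       [667.63994715,  54.72466275,  46.        ]]), np.float64(-5.433202010833834))
[[606.63825633 217.00500695  46.        ]
 [695.05620592 209.02964306  46.        ]
 [598.59285115 137.84740099  46.        ]
 [685.76773406 126.42379937  46.        ]]
-5.154173108088469
-7.465634072991735
[ 3.14007718e+00 -1.34668435e-04 -3.73906749e-01] [246.35089495 627.96191769 225.70877805] [ 1.48508035e+00  3.59325754e-01  1.11536211e-02 -3.20690196e-04
 -1.22411546e+00 -2.88081684e-01]
```

Length 139 mm and widths 31 and 18 mm match the description, and the yaw is about -5.6° for both wedge and block. The grip point is about (546,116). I'll move above it.

Request:
send_rows(
  series=[
    [0.0233, 0.0183, 0, 0, 0.8],
    [0.0233, 0.0183, 0, 0, 0.8],
    [0.0233, 0.0183, 0, 0, 0.8],
    [0.0233, 0.0183, 0, 0, 0.8],
    [0.0233, 0.0183, 0, 0, 0.8],
    [0.0233, 0.0183, 0, 0, 0.8],
    [0.0233, 0.0183, 0, 0, 0.8],
    [0.0233, 0.0183, 0, 0, 0.8],
    [0.0233, 0.0183, 0, 0, 0.8],
    [0.0233, 0.0183, 0, 0, 0.8],
    [0.0233, 0.0183, 0, 0, 0.8],
    [0.0233, 0.0183, 0, 0, 0.8],
    [0.0233, 0.0183, 0, 0, 0.8],
    [0.0233, 0.0183, 0, 0, 0.8],
    [0.0233, 0.0183, 0, 0, 0.8],
    [0.0233, 0.0183, 0, 0, 0.8],
    [0.0233, 0.0183, 0, 0, 0.8],
    [0.0233, 0.0183, 0, 0, 0.8],
    [0.0233, 0.0183, 0, 0, 0.8],
    [0.0233, 0.0183, 0, 0, 0.8],
  ],
  grip_force=45,
)

```text
t: 1.77
tcp_pos: [547.0, 116.0, 226.3]
tool_rot: [3.141, 0.0, -0.374]
ft_force: [0.2, 1.3, 0.0]
gripper_width: 70.2
```

Request:
send_rows(
  series=[
    [0, 0, 0.02, -5.3, 0.7],
    [0, 0, 0.02, -5.3, 0.7],
    [0, 0, 0.02, -5.2, 0.7],
    [0, 0, 0, 0, 0.7],
    [0, 0, 0, 0, 0.7],
  ],
)

```text
t: 2.18
tcp_pos: [546.1, 117.0, 165.8]
tool_rot: [3.14, 0.002, -0.101]
ft_force: [-0.1, 0.1, 0.7]
gripper_width: 61.1
```

```bash
python3 - <<'E'
from h import *
s=ctrl.sense();im=ctrl.capture("wrist");print(s["tcp_pos"],s["tool_rot"],s["t"],s["gripper_width"],s["q"])
cv2.imwrite("pics/w1.png",im)
c=cam("wrist",s)
th=np.radians(-5.6);g=np.array([546,116,40]);ex=np.array([np.cos(th),np.sin(th),0]);ey=np.array([-ex[1],ex[0],0])
print(proj([g,g-25*ex+16*ey,g-25*ex-16*ey,g+115*ex+9*ey,g+115*ex-9*ey],*c))
E
```

```text
[546.07006586 116.99230894 165.84845604] [ 3.13981178e+00  2.10643552e-03 -1.00903730e-01] 2.1833 61.081086911244896 [ 5.61712301e-01  2.18224048e-01 -3.31641948e-01  1.26668686e-04
 -1.02368658e+00  9.08116127e-01]
[[322.33786118 230.83459175]
 [303.91283307 258.80438243]
 [340.89004948 258.68264958]
 [309.99262716  82.71435149]
 [333.99571592  82.64866075]]
```

View pics/w1.png

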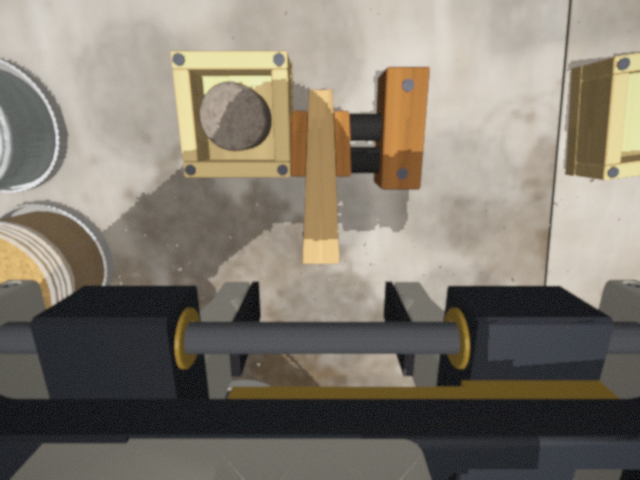

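The wrist view shows the thick end at rows 239–263 (centre column 321) and the tip at row 89. That puts the wedge about 4 mm nearer the base than I predicted, with the lateral position right. I'll go down with a 3 mm shift.

Request:
send_rows(
  series=[
    [-0.003, 0, 0.03, 0, 0.65],
    [0, 0, 0.03, 0, 0.65],
    [0, 0, 0.03, 0, 0.65],
    [0, 0, 0.03, 0, 0.65],
    [0, 0, 0.02, 0, 0.65],
    [0, 0, 0.01, 0, 0.65],
    [0, 0, 0.01, 0, 0.65],
    [0, 0, 0, 0, 0.65],
    [0, 0, 0, 0, 0.65],
  ],
)

```text
t: 2.98
tcp_pos: [544.4, 118.2, 7.5]
tool_rot: [-3.141, -0.001, -0.098]
ft_force: [-0.5, -0.4, 0.4]
gripper_width: 56.9
```

Request:
send_rows(
  series=[
    [0, 0, 0, 0, 0.1],
    [0, 0, 0, 0, 0.1],
    [0, 0, 0, 0, 0.1],
    [0, 0, 0, 0, 0.1],
    [0, 0, 0, 0, 0.1],
    [0, 0, 0, 0, 0.1],
    [0, 0, 0, 0, 0.1],
    [0, 0, 0, 0, 0.1],
  ],
)

```text
t: 3.65
tcp_pos: [543.9, 117.9, 7.1]
tool_rot: [-3.141, -0.001, -0.098]
ft_force: [-1.6, -0.1, 6.4]
gripper_width: 29.9
```

```bash
python3 - <<'E'
from h import *
s=ctrl.sense();im=ctrl.capture("wrist");print(s)
cv2.imwrite("pics/w2.png",im)
E
```

```text
{'t': 3.65, 'q': array([ 5.65409983e-01,  4.06638422e-01, -5.04147477e-01,  2.29084852e-04,
       -6.59373455e-01,  9.07395871e-01]), 'dq': array([ 0.00099019,  0.00151877, -0.00067718,  0.00173806,  0.0012684 ,
        0.00058837]), 'tau': array([-2.66488083e-01, -4.88913882e+01,  1.84180319e+01,  4.26803827e+00,
        5.43036629e-01,  1.46686519e-02]), 'tcp_pos': array([543.94304622, 117.92354115,   7.09147166]), 'tool_rot': array([-3.14131108e+00, -5.88356784e-04, -9.78095376e-02]), 'ft_force': array([-1.64297377, -0.06786072,  6.39075036]), 'ft_torque': array([ 0.02288631,  0.60165948, -0.01033045]), 'gripper_width': 29.85722986110398}
```

View pics/w2.png

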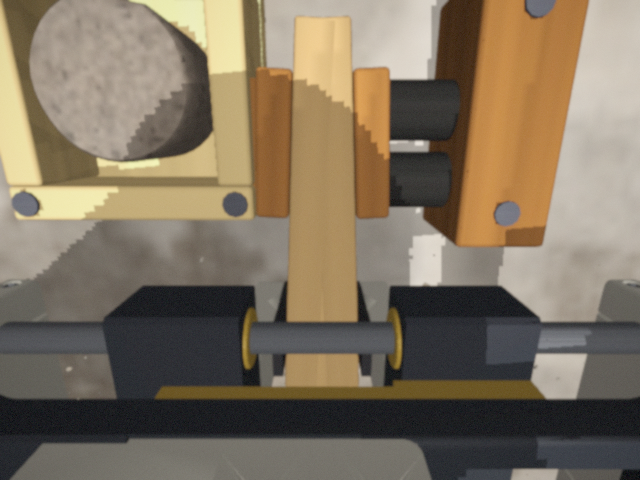

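The grip is square at 29.9 mm opening, which is close to the wedge's width at the grip point. Now I'll swing towards the block, pivoting about the far corner of the mould cheek.

Request:
send_rows(
  series=[
    [0, 0, 0, 0, 0.1],
    [0.0002, 0.00175, 0, -1, 0.1],
    [0.0002, 0.00175, 0, -1, 0.1],
    [0.0002, 0.00175, 0, -1, 0.1],
    [0.0002, 0.00175, 0, -1, 0.1],
    [0.0002, 0.00175, 0, -1, 0.1],
    [0.0002, 0.00175, 0, -1, 0.1],
    [0.0002, 0.00175, 0, -1, 0.1],
    [0.0002, 0.00175, 0, -1, 0.1],
    [0.0002, 0.00175, 0, -1, 0.1],
    [0.0002, 0.00175, 0, -1, 0.1],
    [0, 0, 0, 0, 0.1],
    [0, 0, 0, 0, 0.1],
  ],
  grip_force=60,
)

```text
t: 4.78
tcp_pos: [545.3, 101.5, 7.1]
tool_rot: [-3.14, -0.001, 0.076]
ft_force: [-5.3, 7.0, 7.5]
gripper_width: 29.4
```

```bash
python3 - <<'E'
from h import *
s=ctrl.sense();im=ctrl.capture("wrist");print(s["tcp_pos"],s["tool_rot"],s["ft_force"],s["ft_torque"])
cv2.imwrite("pics/w3.png",im)
E
```

```text
[545.2570886  101.53383154   7.11957015] [-3.13992770e+00 -7.05756806e-04  7.58539922e-02] [-5.3042732   7.01571318  7.47582808] [ 2.81389423  2.16407133 -0.43605346]
```

View pics/w3.png

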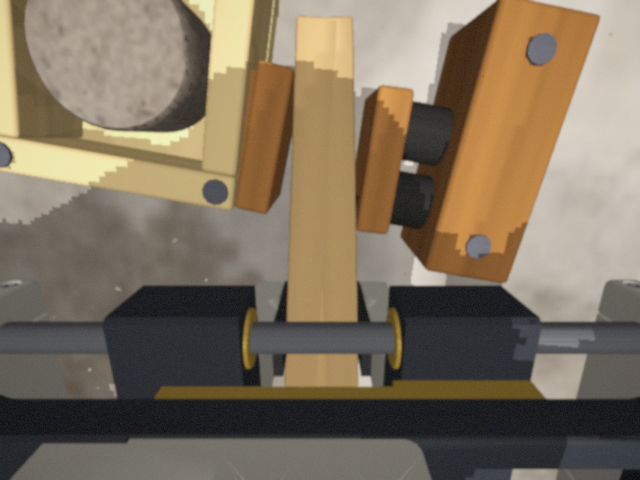

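The wedge turned with the hand: its edges sit at the same columns relative to the fingers. It is at +9.9° from straight with low forces. Next I swing back, then towards the mould.

Request:
send_rows(
  series=[
    [-0.0002, -0.00175, 0, 1, 0.1],
    [-0.0002, -0.00175, 0, 1, 0.1],
    [-0.0002, -0.00175, 0, 1, 0.1],
    [-0.0002, -0.00175, 0, 1, 0.1],
    [-0.0002, -0.00175, 0, 1, 0.1],
    [-0.0002, -0.00175, 0, 1, 0.1],
    [-0.0002, -0.00175, 0, 1, 0.1],
    [-0.0002, -0.00175, 0, 1, 0.1],
    [-0.0002, -0.00175, 0, 1, 0.1],
    [-0.0002, -0.00175, 0, 1, 0.1],
    [0, 0, 0, 0, 0.1],
  ],
)

```text
t: 5.75
tcp_pos: [544.6, 117.9, 7.1]
tool_rot: [-3.141, -0.002, -0.099]
ft_force: [5.2, -2.1, 5.8]
gripper_width: 29.6
```

Request:
send_rows(
  series=[
    [-0.0002, -0.0009, 0, 1, 0.1],
    [-0.0002, -0.0009, 0, 1, 0.1],
    [-0.0002, -0.0009, 0, 1, 0.1],
    [-0.0002, -0.0009, 0, 1, 0.1],
    [-0.0002, -0.0009, 0, 1, 0.1],
    [-0.0002, -0.0009, 0, 1, 0.1],
    [-0.0002, -0.0009, 0, 1, 0.1],
    [-0.0002, -0.0009, 0, 1, 0.1],
    [-0.0002, -0.0009, 0, 1, 0.1],
    [-0.0002, -0.0009, 0, 1, 0.1],
    [0, 0, 0, 0, 0.1],
    [0, 0, 0, 0, 0.1],
  ],
)

```text
t: 6.75
tcp_pos: [544.0, 126.0, 7.1]
tool_rot: [3.141, -0.002, -0.271]
ft_force: [6.1, -6.6, 6.2]
gripper_width: 29.5
```

```bash
python3 - <<'E'
from h import *
s=ctrl.sense();im=ctrl.capture("wrist");print(s["tcp_pos"],s["tool_rot"],s["ft_force"],s["ft_torque"])
cv2.imwrite("pics/w4.png",im)
E
```

```text
[544.01185138 126.0336821    7.06931797] [ 3.14058908e+00 -1.52424780e-03 -2.71402341e-01] [ 6.05842312 -6.59841617  6.19529617] [-2.33376974 -2.0595244   0.72744517]
```

View pics/w4.png

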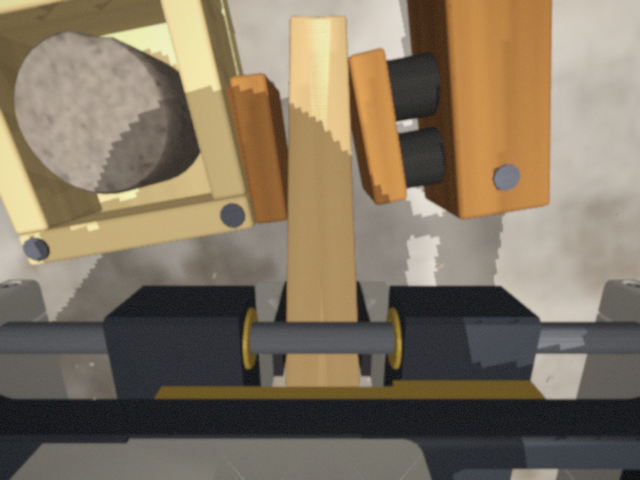

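The tip edges are about 5 px left of their earlier place, so the wedge lags the hand by about 1° and stands near 9°. I'll add a little more.

Request:
send_rows(
  series=[
    [-0.0002, -0.0009, 0, 1, 0.1],
    [0, -0.0006, 0, 0.5, 0.1],
    [0, 0, 0, 0, 0.1],
    [0, 0, 0, 0, 0.1],
  ],
)

```text
t: 7.13
tcp_pos: [544.1, 127.2, 7.1]
tool_rot: [3.14, -0.001, -0.297]
ft_force: [5.9, -8.8, 6.7]
gripper_width: 29.4
```

```bash
python3 - <<'E'
from h import *
s=ctrl.sense();im=ctrl.capture("wrist");print(s["tcp_pos"],s["tool_rot"],s["ft_force"],s["ft_torque"])
cv2.imwrite("pics/w5.png",im)
g=cv2.cvtColor(im,cv2.COLOR_BGR2HSV)
for n in "2345":
    h=cv2.imread(f"pics/w{n}.png").astype(int)
    print(n,[[int(np.argmax(np.abs(np.diff(h[r,a:b].sum(1))))+a) for a,b in((275,312),(335,365))] for r in (25,45)])
E
```

```text
[544.06188475 127.23194004   7.07674985] [ 3.14012922e+00 -1.32214498e-03 -2.97343745e-01] [ 5.85645883 -8.84910976  6.73409627] [-2.68921412 -1.91357169  0.90656504]
2 [[293, 351], [292, 349]]
3 [[275, 352], [294, 350]]
4 [[288, 346], [288, 347]]
5 [[290, 345], [287, 346]]
```

The hand is at -17.0°. With about 1.2° of lag, the wedge stands about 10° towards the mould. I'll straighten it and then slide it out flat along the gap axis.

Request:
send_rows(
  series=[
    [0.0002, 0.0009, 0, -1, 0.1],
    [0.0002, 0.0009, 0, -1, 0.1],
    [0.0002, 0.0009, 0, -1, 0.1],
    [0.0002, 0.0009, 0, -1, 0.1],
    [0.0002, 0.0009, 0, -1, 0.1],
    [0.0002, 0.0009, 0, -1, 0.1],
    [0.0002, 0.0009, 0, -1, 0.1],
    [0.0002, 0.0009, 0, -1, 0.1],
    [0.0002, 0.0009, 0, -1, 0.1],
    [0.0002, 0.0009, 0, -1, 0.1],
    [0, 0.0009, 0, -1, 0.1],
    [0, 0.0003, 0, -0.5, 0.1],
    [0, 0, 0, 0, 0.1],
  ],
)

```text
t: 8.27
tcp_pos: [543.1, 118.1, 7.1]
tool_rot: [-3.142, -0.0, -0.098]
ft_force: [-0.4, 0.9, 9.2]
gripper_width: 29.4
```

Request:
send_rows(
  series=[
    [-0.001, 0, 0, 0, 0.1],
    [-0.002, 0, 0, 0, 0.1],
    [-0.003, 0, 0, 0, 0.1],
    [-0.003, 0, 0, 0, 0.1],
    [-0.003, 0, 0, 0, 0.1],
    [-0.003, 0, 0, 0, 0.1],
    [0, 0, 0, 0, 0.1],
  ],
)

```text
t: 8.85
tcp_pos: [530.3, 120.0, 7.2]
tool_rot: [-3.14, -0.004, -0.098]
ft_force: [8.6, -1.3, 1.4]
gripper_width: 29.2
```

```bash
python3 - <<'E'
from h import *
s=ctrl.sense();im=ctrl.capture("wrist");print(s["tcp_pos"],s["tool_rot"],s["ft_force"],s["ft_torque"])
cv2.imwrite("pics/w6.png",im)
E
```

```text
[530.26436779 120.01074701   7.15900174] [-3.14012539 -0.00377106 -0.09797557] [ 8.55997237 -1.26959501  1.37718224] [-6.42928000e-01 -3.02117901e+00  1.41326594e-03]
```

View pics/w6.png

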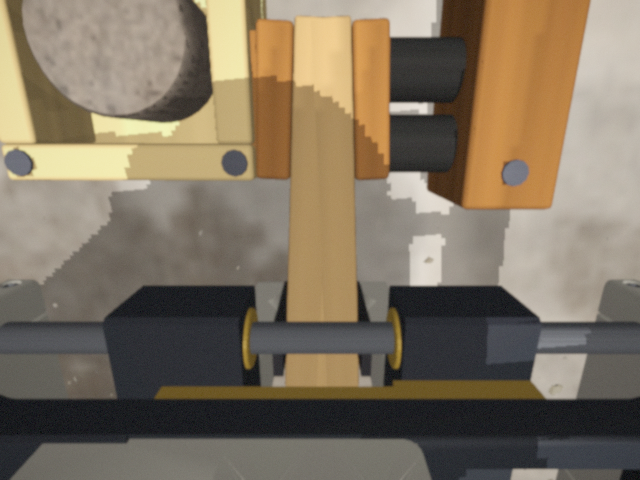

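The wedge follows straight, its tip at row 17 now level with the far ends of the cheeks. I'll slide on another 83 mm, about 95 mm in total.

Request:
send_rows(
  series=[
    [-0.004, 0, 0, 0, 0.1],
    [-0.005, 0, 0, 0, 0.1],
    [-0.005, 0, 0, 0, 0.1],
    [-0.005, 0, 0, 0, 0.1],
    [-0.005, 0, 0, 0, 0.1],
    [-0.005, 0, 0, 0, 0.1],
    [-0.005, 0, 0, 0, 0.1],
    [-0.005, 0, 0, 0, 0.1],
    [-0.005, 0, 0, 0, 0.1],
    [-0.005, 0, 0, 0, 0.1],
    [-0.005, 0, 0, 0, 0.1],
    [-0.005, 0, 0, 0, 0.1],
    [-0.005, 0, 0, 0, 0.1],
    [-0.005, 0, 0, 0, 0.1],
    [-0.005, 0, 0, 0, 0.1],
    [-0.005, 0, 0, 0, 0.1],
    [-0.004, 0, 0, 0, 0.1],
    [0, 0, 0, 0, 0.1],
    [0, 0, 0, 0, 0.1],
  ],
)

```text
t: 10.48
tcp_pos: [445.4, 127.8, 7.0]
tool_rot: [-3.141, -0.0, -0.098]
ft_force: [-1.3, 2.1, 11.4]
gripper_width: 29.7
```

```bash
python3 - <<'E'
from h import *
s=ctrl.sense();im=ctrl.capture("wrist");print(s["tcp_pos"],s["tool_rot"],s["ft_force"],s["ft_torque"])
cv2.imwrite("pics/w7.png",im)
E
```

```text
[445.3537639  127.79234216   7.03567807] [-3.14129218e+00 -3.10655507e-04 -9.82670325e-02] [-1.25788579  2.08280067 11.43163479] [0.88422835 0.56909522 0.02259797]
```

View pics/w7.png

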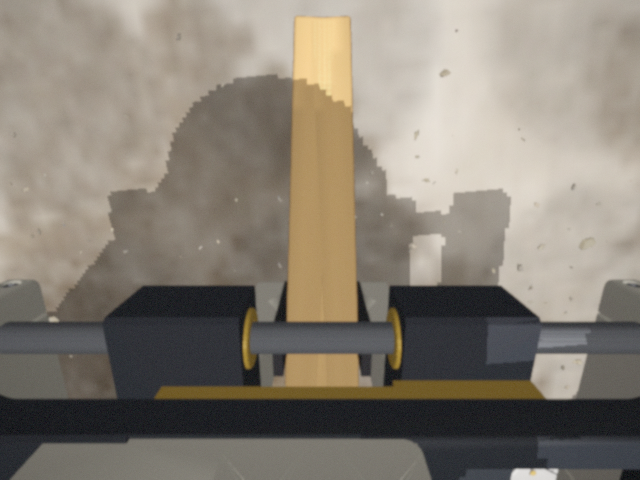

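It has moved 98 mm, so the tip should be about 33 mm clear, and the wedge is still aligned. I'll open the fingers and rise.

Request:
send_rows(
  series=[
    [0, 0, 0, 0, 0.45],
    [0, 0, 0, 0, 0.6],
    [0, 0, 0, 0, 0.6],
    [0, 0, 0, 0, 0.6],
    [0, 0, 0, 0, 0.6],
    [0, 0, -0.01, 0, 0.6],
    [0, 0, -0.02, 0, 0.6],
    [0, 0, -0.03, 0, 0.6],
    [0, 0, -0.04, 0, 0.6],
    [0, 0, -0.04, 0, 0.6],
    [0, 0, -0.04, 0, 0.6],
    [0, 0, 0, 0, 0.6],
    [0, 0, 0, 0, 0.6],
  ],
)

```text
t: 11.62
tcp_pos: [446.5, 128.4, 188.9]
tool_rot: [-3.138, -0.004, -0.098]
ft_force: [-0.6, -0.1, -0.7]
gripper_width: 53.0
```

```bash
python3 - <<'E'
from h import *
s=ctrl.sense();im=ctrl.capture("wrist");t=ctrl.capture("top");sc=ctrl.capture("scene");print(s["tcp_pos"],s["ft_force"],s["t"],s["gripper_width"])
cv2.imwrite("pics/w8.png",im);cv2.imwrite("pics/t8.png",t)
cv2.imwrite("pics/s8.png",np.hstack([cv2.resize(sc[200:380,160:460],None,fx=2,fy=2)]))
print(np.round(proj([[445+115*.995+9.7,127.8-11-20,40]],*cam("wrist",s))))
E
```

```text
[446.45037259 128.37640745 188.93602261] [-0.64871366 -0.09288782 -0.67486925] 11.6167 53.016638688315815
[[346.  75.]]
```

View pics/w8.png

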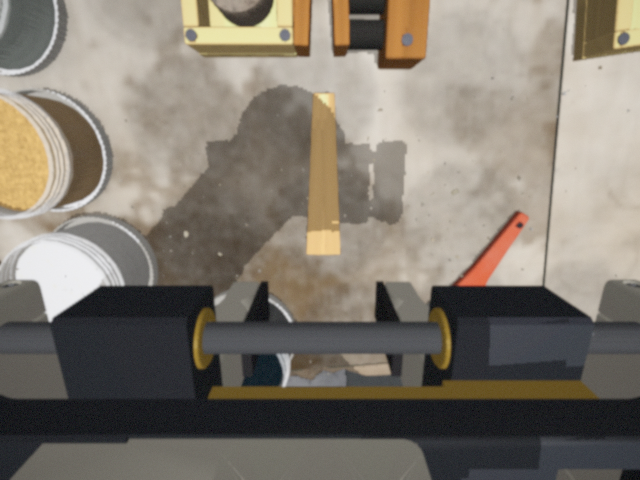

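View pics/t8.png

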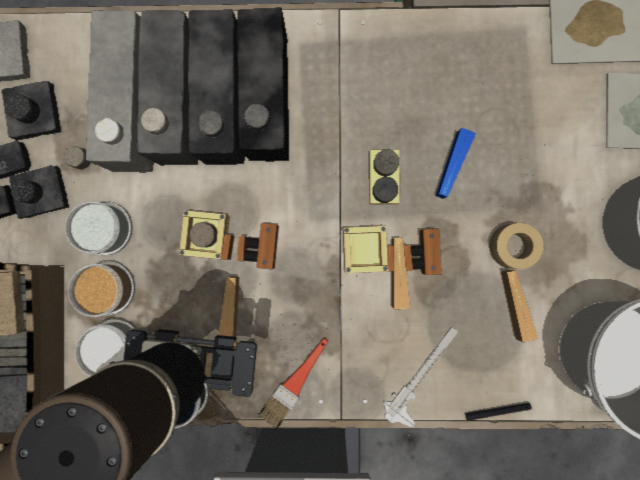

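View pics/s8.png

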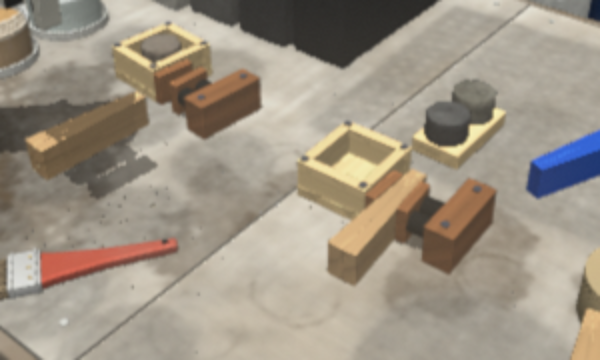

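The wedge lies flat and clear of the gap. In the wrist view its tip is at row 93 and the cheek mouths at row 55, which is about 33 mm. The other wedge at (400,270) has not moved.

```bash
python3 -c "
from rig import ctrl
print(ctrl.job_done())"
```

```text
the job is handed in; nothing more can be done
None
```

The wedge of the mould with the sample is out of its gap and lying flat on the bench in front of it, and I have handed the job in.

- **Swings:** I gripped the wedge by its thick end and swung it in the gap, first about 9.9° towards the stop block. The swing towards the mould was about 10°. There the wedge lagged the hand by about 1°, so I turned the hand to 11.5°.
- **Slide out:** I straightened the wedge and slid it out thick end first along the gap axis, about 98 mm at constant height, then released it and raised the hand.
- **Last checks:** The wedge's thin end is about 33 mm clear of the gap. The empty mould's wedge looks unmoved in the top view, and the hand was clear and touching nothing. It took about 12 s. The force readings I saw stayed below about 12 N, but I only read them at the end of each move. No check failed.

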